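# Close a two-part plaster mould in the bench bar clamp

### The arm

A 6-joint arm with a two-finger parallel gripper is mounted at the origin on the work surface. World frame = base frame: x ahead of the robot, y to its left, z up, the work surface at z = 0. Lengths are in mm, angles in rad, forces in N, time in s.
With the tool pointing down it reaches from about 350 to 975 mm from the base axis. Payload 7.1 kg.
Tool frame: the origin (TCP) lies midway between the tips of the shut fingers; the grasp point (between the pads) lies 19 mm behind it; z points along the fingers, y is the line along which they close (so a half turn about z gives the same grasp; the last joint's range is limited). The gripper opens to 88 mm and grips with 3 to 60 N. Pads are 20 mm wide; open, the fingers measure 115 mm over their backs; the gripper's body (75 mm by 178 mm) begins 61 mm behind the grasp point.
Start: joints at [1.304, 0.423, 1.63, -0, 1.089, -0.019], TCP at [153.263, 605.9, 222.675] pointing down, gripper open.
Joint ranges: [-3, 3], [-0.9, 2.11], [0.09, 2.58], [-1.31, 4.45], [0.11, 2.69], [-2.54, 2.54]. Speed limits (rad/s): [2.39, 2.39, 3.01, 3.14, 3.14, 3.14].

### API

Orientations are given as a rotation vector (axis times angle).
In Python, from workcell import ctrl gives the robot as it stands.
- The arm moves only by the shell command python3 -m inch 'ROWS' [OPENING]. ROWS is JSON, a list of rows, each an object with "xyz": the shift along the tool's x, y, z in mm, a list of three; "rot": the turn, a rotation vector about the tool's x, y, z in rad, a list of three. In form: [{"xyz": [dx, dy, dz], "rot": [ax, ay, az]}, ...]. A call has 1 to 12 rows; each row is the pose to reach, as a shift and turn from the pose commanded when the call began, along the tool's axes at that moment; what a row does not reach only later rows make up. A row lasts 1/12 s, in which the tool goes at most 41.7 mm and 7.16 degrees, less where a joint would pass 70% of its speed; a pose out of reach is approached as far as the arm can. A call with a gripper value outside its range is refused whole. OPENING is the closure in counts, from 0 (fully open) to 255 (shut), set as the call begins (- or left out, the last holds). The fingers move at their own pace and stop on an object; the grip force is fixed at half the most. Time passes only in rows, so rows that repeat a pose let the fingers close. It gives the time, the measured TCP pose, the force, the opening and the grip force at its end, in the units of the state.
- ctrl.get_obs(): the state, without advancing time (a new reading comes with each control period).
- ctrl.get_image(name): name is "side" or "top" or "wrist"; returns the picture (400x640x3 uint8, red, green, blue); there is no depth.
- ctrl.camera_model(name): a dict with "fx", "fy", "cx", "cy" (pixels), "k1" (the pictures are not rectified: a ray, as slopes to the right and down, at radius r is drawn at 1 + k1 r^2 times it, then the intrinsics apply), "position" and "attitude" of the camera in the world. Camera axes: x right, y up, looking along -z (the intrinsics and any distortion apply to the point x, -y, -z); pixel columns grow to the right and rows downward; lengths in mm; the calibration is good to about 2 mm. A picture is of the moment at which its call begins: read the wrist's pose just before it. camera_model takes no time and is no camera call; for the wrist camera it gives the pose at the moment of the call.
- ctrl.close_job(): hands the job in; it is judged then, once.
The state is a dict: "t": time; "qpos": joint angles; "qvel": joint speeds; "joint_torque": joint torques, N m; "ee_pos": TCP position; "orientation": TCP orientation; "ft_force": force on the tool from outside, world axes, zero at the start; "moment": the same for the moment, N m; "width": finger opening in mm; "grasp_force": force on a finger pad.
Only numpy, scipy, OpenCV 4.12 (cv2) and the standard library are available. Lean on these libraries where they do the work, as an engineer would, in place of code of your own. Each camera call takes 0.05 s, during which the arm holds its last target. There are 200 camera calls.

### The job

Stand the loose mould half with the blue stripe upright in the clamp's cradle, cast face towards the blue-striped half that is already there, and let go of it. Then squeeze the clamp's orange trigger again and again until the mould is pressed fully shut and the clamp, with the trigger let go, stays tight on it; only then hold down the red release tab until the jaw has run all the way back. Leave the mould shut and upright in the cradle, and leave the green and yellow halves and the other things on the table where they are.

Things in the scene. Friction and masses are not known exactly. Their poses are not given: they have to be found in the camera images.
- clamp: Bar clamp on a 400 x 90 mm wooden base. Origin on the table; x runs along the bar from the steel head (x -186 to -8 mm, 56 wide, top z 74) to the moving jaw. Wooden cradle, x 8 to 198: floor at z 45 mm, rails to z 65, 70 apart. In it a blue-striped plaster half (45 x 56 x 95 tall) is fixed, cast face to +x; how far along it stands varies (see cradle).
- cradle (a point): Point on the cradle floor, in the middle of its width, at the foot of the fixed half's cast face (clamp z 45 mm, x 55 to 69 mm, differs each time). Axes as the clamp's. The loose half belongs on its +x side, between the studs and the jaw pad.
- studs (a joint): Two black 14 mm studs that stand 8 mm proud of the fixed half's cast face (50 mm above the cradle floor). Value: how far they are pushed in, 0 to 0.008 m (0.008 = flush, mould shut). A stiff fit: they move only under about 4.5 N and stay where they are pushed.
- jaw (a joint): Travel of the orange moving jaw towards the fixed half, 0 (fully back) to 0.086 m. The jaw pad's face, unless pressed in, lies at clamp x = 150 mm minus this. A ratchet with 9 mm teeth moves it on and holds it. Only the release tab frees it: a 2.5 N spring then runs it back at about 0.1 m/s for as long as the tab is held down.
- jaw_pad: Black rubber pad (46 x 46 mm, middle 93 mm above the table) on the moving jaw (50 mm wide, up to z 138). Origin: that of the clamp, shifted by the travel of jaw and pad. Sprung: it gives up to 15 mm into the jaw, 1 N rising by 0.6 N per mm. Tight means that it still presses on the mould with over 3 N once the trigger is let go.
- trigger (a joint): Orange post beside the handle, 14 x 30 mm, z 75 to 145, slides to the handle: 0 at rest, 0.020 m squeezed; springs back (6 to 8 N) in 0.3 s: let it. With the handle 54 mm over the outer faces at rest, 34 squeezed. Each squeeze moves the jaw 1 to 3 teeth (rarely slips). 15 N while the jaw runs free, 25 N to press. Stopping 5 mm or more short means tight; a very hard grip may jump a tooth instead.
- grip_handle (a point): Middle of the outer face (away from the trigger) of the fixed black handle: an upright post, 14 mm thick along the bar, 30 mm wide, top at z 145 mm. The point is at clamp x -100, y 0, z 120 mm. It does not give: only the trigger's side moves.
- trigger_face (a point): Middle of the trigger's outer face (away from the handle), at clamp x -46 mm at rest, y 0, z 120 mm.
- tab_top (a point): Middle of the top of the red release tab (34 x 44 mm), at clamp x -160, y 0, 90 mm above the table at rest. Goes straight down 10 mm to its stop: 2 to 5 N, up to about 16 N while the clamp is tight. It clicks down 4 mm and up again as the jaw advances. Only the last 2 mm free the jaw.
- blue_half_mid (a point): Loose plaster mould half with a blue stripe over its top, 45 (x) x 56 (y) x 95 mm (z) tall, about 0.33 kg; the point is its centre. The cast face, with a vase-shaped hollow, is on its -x side.
- green_half_mid (a point): Centre of a mould half of the same size with a green stripe: belongs to another mould.
- yellow_half_mid (a point): Centre of a mould half of the same size with a yellow stripe: belongs to another mould.
- plaster_bat: White round plaster slab, 184 mm across, 48 mm tall; origin under its centre.
- bowl: Terracotta bowl, 130 mm across, 60 mm tall; origin under its centre.
- glaze_jar: Glaze jar, 70 mm across, 100 mm tall; origin under its centre.
- mop_brush: Brush, 180 mm long, lying flat; origin under its middle.
Things that resemble listed ones, but are neither listed nor needed, are in the scene too. Leave any pink or turquoise look-alike of the part that bears blue_half_mid alone.

How it is judged (in metres and radians):
On the way, in this order (a step that is already met when the one before it is completed fails the run):
1. The blue half stands upright in the cradle, cast face to the fixed half, let go, before the clamp touches it (x of blue_half_mid in the frame of cradle between 0.028 and 0.085 m and y of blue_half_mid in the frame of cradle between -0.01 and 0.01 m and z of blue_half_mid in the frame of cradle between 0.044 and 0.051 m and x of cradle in the frame of blue_half_mid below 0 m and angle between blue_half_mid's own z axis and vertical below 0.08 rad and contact force between the fingers and blue_half below 0.5 N and distance of blue_half_mid from where it was at the start of the episode above 0.05 m and value of joint studs below 0.004 m), for 0.2 s.
2. The mould is pressed shut (studs within 1.5 mm of flush) and, with the trigger let go, the jaw pad still presses on the blue half with more than 3 N (value of joint studs above 0.0065 m and contact force between jaw_pad and blue_half above 3 N and value of joint trigger below 0.003 m), for 0.3 s.
3. The release tab has let the jaw run fully back (within 3 mm) (value of joint jaw below 0.003 m), for 0.1 s.
At the end, for the whole second after the job is handed in: The blue half stands upright (0.08 rad) and at rest on the cradle floor, cast face against the fixed half (gap under 3 mm, 10 mm from mid-width at most), studs within 1.5 mm of flush, jaw within 3 mm of fully back, trigger sprung back, everything else within 25 mm of its place (value of joint studs above 0.0065 m and value of joint each of jaw, trigger below 0.003 m and x of blue_half_mid in the frame of cradle between 0.018 and 0.0255 m and y of blue_half_mid in the frame of cradle between -0.01 and 0.01 m and z of blue_half_mid in the frame of cradle between 0.044 and 0.051 m and x of cradle in the frame of blue_half_mid below 0 m and angle between blue_half_mid's own z axis and vertical below 0.08 rad and linear speed of blue_half below 0.02 m/s); the robot touches nothing.
It fails at once if another thing on the table is moved by more than 25 mm (distance of any of green_half_mid, yellow_half_mid, plaster_bat, bowl, glaze_jar, mop_brush from where it was at the start of the episode above 0.025 m).
It also fails if it takes over 64 s, if anything falls off the work surface, if the arm or the gripper's body presses on something with over 40 N, if the wrist force passes 120 N, or if a joint passes its speed limit or range.

## Working session

There is one attempt and no reset: what is moved stays moved. The work goes in short steps, Python scripts to look and compute and a shell command to move; the robot and the scene stay as the last step left them, time stands still between calls to the robot, and variables do not carry over. Pictures are saved under pics/ and viewed, at most 10 in all, crops included, and the job is handed in when it is done.

```bash
ls; mkdir -p pics; python3 - <<'E'
from workcell import ctrl
import cv2
print(ctrl.get_obs())
for n in("top","side"):
    print(ctrl.camera_model(n)); cv2.imwrite(f"pics/{n}0.png",ctrl.get_image(n)[:,:,::-1])
E
```

```text
pics
{'t': 0.0, 'qpos': array([ 1.30400050e+00,  4.23818731e-01,  1.63070869e+00, -2.88146420e-05,
        1.08859311e+00, -1.89658673e-02]), 'qvel': array([-0.00151314,  0.0004474 , -0.00075595,  0.00016938,  0.00093241,
        0.00073978]), 'joint_torque': array([ 1.36052728e-03, -5.44628870e+01, -2.73668325e+01,  6.43243175e-02,
        2.26618443e-02, -1.35400451e-04]), 'ee_pos': array([153.12556648, 605.36704306, 221.90816166]), 'orientation': array([-3.88250171e-01, -3.11731492e+00,  2.38108145e-03]), 'ft_force': array([-0.5145705 ,  0.76222375,  0.01091748]), 'moment': array([ 0.00133187, -0.00935093, -0.04870061]), 'grasp_force': 0.0, 'width': 88.02111063206473}
{'fx': 456.4697885939667, 'fy': 456.4697885939667, 'cx': 321.3400821956096, 'cy': 202.97670158508896, 'k1': -0.06646320464745685, 'position': array([ 381.95836332,    1.85382976, 1373.81293959]), 'attitude': array([ 0.06268878, -0.06683143, -1.59486188])}
{'fx': 368.0819773232106, 'fy': 368.0819773232106, 'cx': 321.76261512509876, 'cy': 194.61030831041833, 'k1': -0.08571036385082138, 'position': array([ -98.76282818, -595.49342226,  890.3189082 ]), 'attitude': array([ 0.78764712, -0.32897581, -0.77962169])}
```

View pics/top0.png

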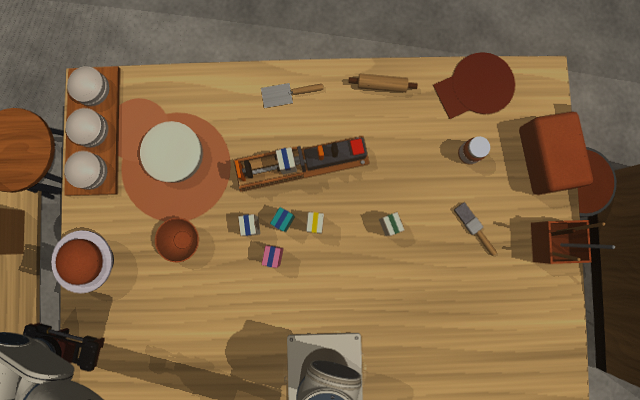

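View pics/side0.png

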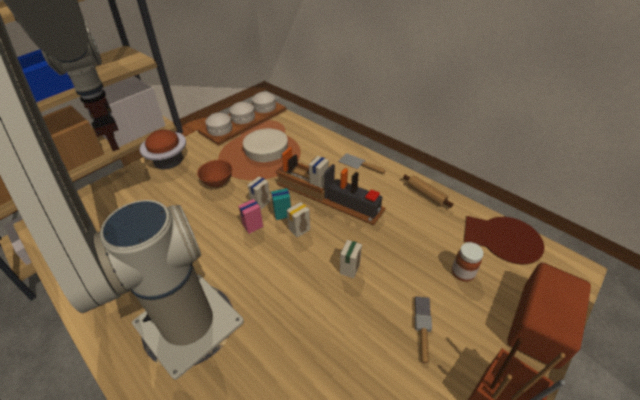

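Top view: the candidates for the blue half are white/blue at (248,224), turquoise at (283,218), pink at (271,256), yellow at (315,222) and green at (391,224). The fixed half is in the clamp at (286,158). By the description, the white one at (248,224) is the target, so I'll check it in a crop.

```bash
cat > h.py <<'E'
import numpy as np, cv2
from scipy.spatial.transform import Rotation as R
from workcell import ctrl
def K(m): return np.array([[m['fx'],0,m['cx']],[0,m['fy'],m['cy']],[0,0,1]])
def px2w(m,uv,z):
    p=cv2.undistortPoints(np.array([[uv]],float),K(m),np.array([m['k1'],0,0,0.]))[0,0]
    # refine: forward model is x*(1+k1 r^2) = cv2 model
    d=R.from_rotvec(m['attitude']).apply([p[0],-p[1],-1]); o=m['position']
    return o+d*(z-o[2])/d[2]
def w2px(m,P):
    c=R.from_rotvec(m['attitude']).inv().apply(np.atleast_2d(P)-m['position'])
    c=c*[1,-1,-1]
    return cv2.projectPoints(c.reshape(-1,1,3),np.zeros(3),np.zeros(3),K(m),np.array([m['k1'],0,0,0.]))[0][:,0]
E
python3 - <<'E'
from h import *
im=cv2.imread("pics/top0.png")
c=cv2.resize(im[125:275,225:405],None,fx=4,fy=4,interpolation=cv2.INTER_CUBIC); cv2.imwrite("pics/crop1.png",c)
m=ctrl.camera_model("top")
for n,uv,z in[("blue",(248,224),95),("tab",(357,146),90),("fixed",(286,158),140),("jawtop",(239,167),138),("yellow",(315,222),95),("turq",(283,218),95),("pink",(271,256),95)]: print(n,px2w(m,uv,z).round())
E
```

```text
blue [433. 204.  95.]
tab [ 648. -109.   90.]
fixed [609.  91. 140.]
jawtop [588. 220. 138.]
yellow [434.  16.  95.]
turq [448. 106.  95.]
pink [342. 141.  95.]
```

View pics/crop1.png

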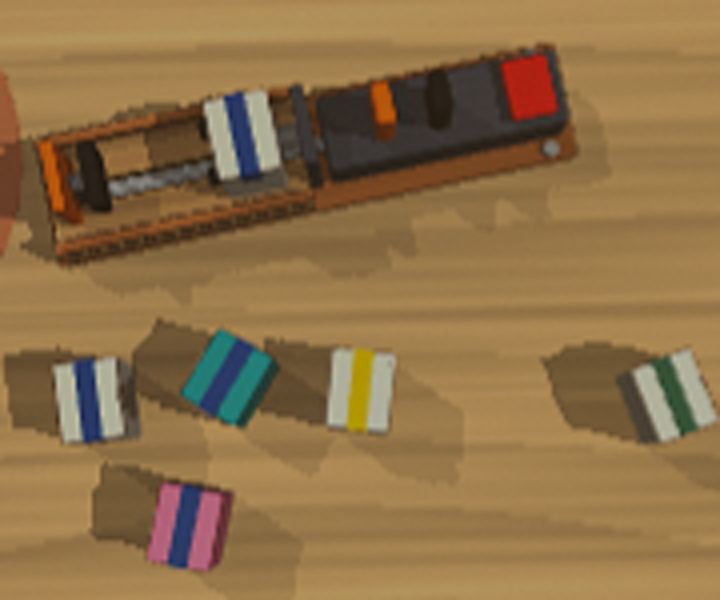

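The crop shows the white half with the blue stripe at crop (88,400), alone among look-alikes that are coloured all over. A dark hollow seems to show on its right side. Next I'll refine the corners and work out the tool-axis moves.

```bash
cat >> h.py <<'E'
def shift(P,ydir,o=None):
    """tool-axis shift & rot to bring TCP to world P pointing down, finger line along ydir (deg, world)"""
    o=o or ctrl.get_obs(); r=R.from_rotvec(o['orientation']); best=None
    for k in(0,180):
        a=np.deg2rad(ydir+k); y=np.array([np.cos(a),np.sin(a),0]); z=np.array([0,0,-1.]); x=np.cross(y,z)
        T=R.from_matrix(np.c_[x,y,z]); d=(r.inv()*T).as_rotvec()
        if best is None or np.linalg.norm(d)<np.linalg.norm(best): best=d
    return r.inv().apply(np.array(P)-o['ee_pos']).round(1), best.round(3)
E
python3 - <<'E'
from h import *
o=ctrl.get_obs(); r=R.from_rotvec(o['orientation']); print(r.as_matrix().round(3))
m=ctrl.camera_model("wrist"); print("cam in tool",r.inv().apply(m['position']-o['ee_pos']).round(1),(r.inv()*R.from_rotvec(m['attitude'])).as_matrix().round(2),m['fx'])
# corners from crop1 (x4 off 225,125)
m=ctrl.camera_model("top")
def box(n,cs,z):
    w=np.array([px2w(m,(225+(u-1.5)/4,125+(v-1.5)/4),z) for u,v in cs])[:,:2]
    c=w.mean(0); d=[np.linalg.norm(w[i]-w[(i+1)%4]) for i in range(4)]
    e=(w[1]-w[0]+w[2]-w[3]); print(n,c.round(1),np.round(d),"u-edge deg",np.degrees(np.arctan2(e[1],e[0])).round(1)); return c
box("blue",[(54,365),(119,358),(126,436),(63,444)],95)
t=box("tab",[(499,64),(549,54),(558,110),(509,121)],90)
f=box("fixed",[(205,98),(267,91),(281,172),(219,181)],140)
h=box("trig",[(372,84),(392,84),(396,134),(378,137)],145)
print(np.degrees(np.arctan2(*(f-t)[::-1])), np.linalg.norm(f-t))
for P,a in[((433,204,230),8),((433,120,260),8)]: print(P,shift(P,a))
E
```

```text
[[-0.969  0.245 -0.   ]
 [ 0.245  0.969 -0.001]
 [ 0.    -0.001 -1.   ]]
cam in tool [  68.6   -0.5 -163.3] [[-0.    0.97  0.25]
 [ 1.    0.   -0.  ]
 [-0.    0.25 -0.97]] 338.3354996934893
blue [431.  206.5] [46. 55. 45. 56.] u-edge deg -84.7
tab [ 647.1 -108.2] [37. 41. 36. 42.] u-edge deg -79.2
fixed [608.1  92.7] [43. 57. 43. 58.] u-edge deg -84.0
trig [622.5  -4.5] [14. 35. 12. 37.] u-edge deg -86.9
100.97572553371053 204.601594725155
(433, 204, 230) (array([-369.8, -320.5,   -7.6]), array([-1.000e-03,  1.000e-03,  1.183e+00]))
(433, 120, 260) (array([-390.4, -402. ,  -37.5]), array([-1.000e-03,  1.000e-03,  1.183e+00]))
```

```bash
python3 -m inch '[{"xyz":[-414,-467,-38],"rot":[0,0,1.183]},{"xyz":[-414,-467,-38],"rot":[0,0,1.183]},{"xyz":[-414,-467,-38],"rot":[0,0,1.183]},{"xyz":[-414,-467,-38],"rot":[0,0,1.183]},{"xyz":[-414,-467,-38],"rot":[0,0,1.183]},{"xyz":[-414,-467,-38],"rot":[0,0,1.183]},{"xyz":[-414,-467,-38],"rot":[0,0,1.183]},{"xyz":[-414,-467,-38],"rot":[0,0,1.183]},{"xyz":[-414,-467,-38],"rot":[0,0,1.183]},{"xyz":[-414,-467,-38],"rot":[0,0,1.183]},{"xyz":[-414,-467,-38],"rot":[0,0,1.183]},{"xyz":[-414,-467,-38],"rot":[0,0,1.183]}]' 0
python3 -c "
from h import *
print(ctrl.get_obs()['ee_pos'])
print(shift((440,50,260),8))"
```

```text
t: 1.1
ee_pos: [382.9, 160.7, 253.2]
orientation: [2.061, 2.371, 0.0]
ft_force: [1.8, 0.4, -1.1]
width: 87.9
grasp_force: 0.0
[382.85477828 160.68149916 253.20925449]
(array([-117.6,   41.1,   -6.8]), array([ 0., -0.,  0.]))
```

```bash
python3 -m inch '[{"xyz":[-40,14,-2],"rot":[0,0,0]},{"xyz":[-80,28,-4],"rot":[0,0,0]},{"xyz":[-110,38,-6],"rot":[0,0,0]},{"xyz":[-110,38,-6],"rot":[0,0,0]},{"xyz":[-110,38,-6],"rot":[0,0,0]}]'
python3 - <<'E'
from h import *
m=ctrl.camera_model("wrist"); im=ctrl.get_image("wrist")[:,:,::-1]
import pickle; pickle.dump(m,open("pics/w1.pkl","wb")); cv2.imwrite("pics/w1.png",im); print(m['position'],ctrl.get_obs()['ee_pos'])
E
```

```text
t: 1.52
ee_pos: [435.9, 57.6, 258.9]
orientation: [-2.065, -2.367, 0.0]
ft_force: [-0.7, 0.7, 0.3]
width: 87.5
grasp_force: 0.0
[426.84357198 125.37199321 422.12904904] [435.23684715  58.67220903 258.71583222]
```

View pics/w1.png

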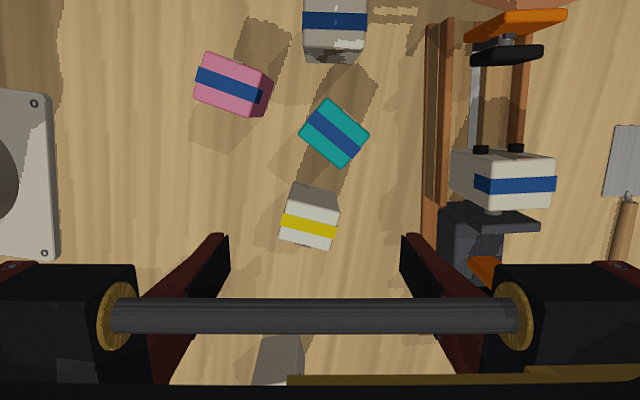

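The wrist view shows the blue half at (335,20) with its hollow facing the camera, towards -y, at (333,50). So the cast face already points the right way. The fixed half is at (502,180), with its studs at (481,150) and (516,149). I'll check the fitted model by overlaying it.

```bash
python3 - <<'E'
from h import *
import pickle
wm=pickle.load(open("pics/w1.pkl","rb")); tm=ctrl.camera_model("top")
w=cv2.imread("pics/w1.png"); t=cv2.imread("pics/top0.png")
w=cv2.resize(w[0:300,270:640],None,fx=2,fy=2,interpolation=2); t=cv2.resize(t[125:275,225:405],None,fx=2,fy=2,interpolation=2)
O=np.array([616.6,48.9]); a=np.deg2rad(101); u=np.array([np.cos(a),np.sin(a)]); v=np.array([-u[1],u[0]])
def rect(c,ax,hx,hy,z):
    ay=np.array([-ax[1],ax[0]]); return [np.r_[c+sx*hx*ax+sy*hy*ay,z] for sx,sy in((1,1),(1,-1),(-1,-1),(-1,1))]
b=np.deg2rad(95.3); bx=np.array([np.cos(b),np.sin(b)])
Rs=[rect(np.array([431,206.5]),bx,22.5,28,95),rect(O+44.6*u,u,22.5,28,140),rect(O-160*u,u,17,22,90),rect(O-53*u,u,7,15,145),rect(O-93*u,u,7,15,145),rect(O+103*u,u,95,35,65)]
for r in Rs:
    for im,m,o,s in((w,wm,(270,0),2),(t,tm,(225,125),2)):
        p=(w2px(m,r)-o)*s; cv2.polylines(im,[np.int32(p.round())],True,(0,0,255),1)
c=np.zeros((600,800,3),np.uint8); c[:,:740]=w; 
h,wd=t.shape[:2]; c[600-h:,:wd]=t; cv2.imwrite("pics/ov.png",c)
for P,a in[((431,206.5,250),5.3),]: print(P,shift(P,a))
E
```

```text
(431, 206.5, 250) (array([147. ,  16.1,   8.8]), array([-0.001, -0.   ,  0.045]))
```

View pics/ov.png

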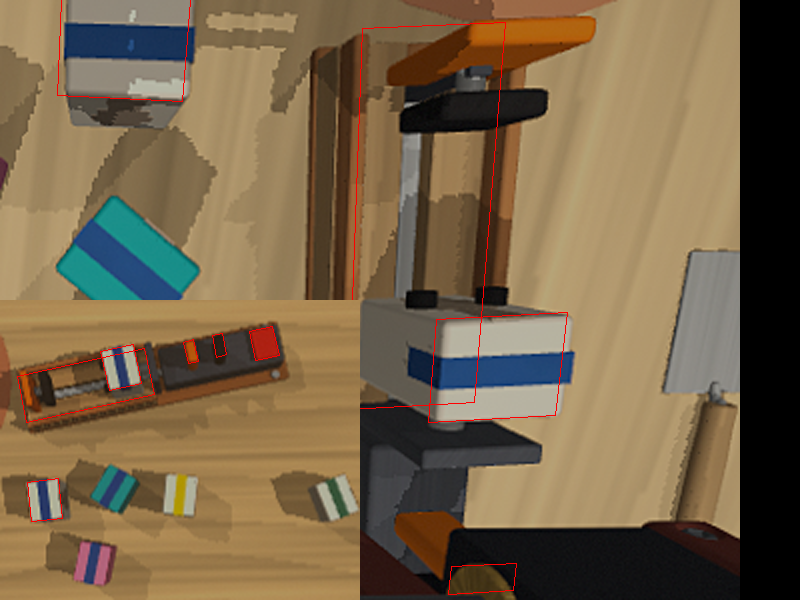

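The overlay fits in the top view. In the wrist view the real pieces lie about 3 mm further right (+x), so I split the difference: blue at (432.5,206.5), clamp origin (618,49), yaw 101°.

```bash
python3 -m inch '[{"xyz":[38,4,20],"rot":[0,0,0.045]},{"xyz":[76,9,40],"rot":[0,0,0.045]},{"xyz":[114,14,60],"rot":[0,0,0.045]},{"xyz":[147,17.5,80],"rot":[0,0,0.045]},{"xyz":[147,17.5,110],"rot":[0,0,0.045]},{"xyz":[147,17.5,125],"rot":[0,0,0.045]},{"xyz":[147,17.5,125],"rot":[0,0,0.045]},{"xyz":[147,17.5,125],"rot":[0,0,0.045]}]' 0
python3 -c "
from h import *
print(shift((432.5,206.5,56),5.3))"
```

```text
t: 2.23
ee_pos: [430.8, 207.9, 133.5]
orientation: [-2.11, -2.326, 0.004]
ft_force: [1.5, -0.3, 0.4]
width: 87.8
grasp_force: 0.0
(array([-1.5,  1.7, 77.5]), array([-0.003,  0.001,  0.005]))
```

```bash
python3 -m inch '[{"xyz":[-1,1.5,25],"rot":[0,0,0]},{"xyz":[-1,1.5,50],"rot":[0,0,0]},{"xyz":[-1,1.5,70],"rot":[0,0,0]},{"xyz":[-1,1.5,77],"rot":[0,0,0]},{"xyz":[-1,1.5,77],"rot":[0,0,0]},{"xyz":[-1,1.5,77],"rot":[0,0,0]}]'
python3 -m inch '[{"xyz":[0,0,0],"rot":[0,0,0]},{"xyz":[0,0,0],"rot":[0,0,0]},{"xyz":[0,0,0],"rot":[0,0,0]},{"xyz":[0,0,0],"rot":[0,0,0]},{"xyz":[0,0,0],"rot":[0,0,0]},{"xyz":[0,0,0],"rot":[0,0,0]}]' 255
```

```text
t: 2.73
ee_pos: [434.6, 206.5, 58.2]
orientation: [2.113, 2.324, 0.002]
ft_force: [0.1, -0.4, 0.4]
width: 87.7
grasp_force: 0.0
t: 3.23
ee_pos: [433.9, 206.2, 57.4]
orientation: [-2.113, -2.324, 0.0]
ft_force: [-2.0, -0.4, 5.6]
width: 55.9
grasp_force: 29.9
```

```bash
python3 -m inch '[{"xyz":[0,0,-20],"rot":[0,0,0]},{"xyz":[0,0,-55],"rot":[0,0,0]},{"xyz":[0,0,-95],"rot":[0,0,0]},{"xyz":[0,0,-130],"rot":[0,0,0]},{"xyz":[0,0,-152],"rot":[0,0,0]},{"xyz":[0,0,-152],"rot":[0,0,0]}]'
python3 -c "
from h import *
print(shift((596.1,161.9,207),11))"
```

```text
t: 3.73
ee_pos: [436.4, 207.2, 213.3]
orientation: [2.111, 2.322, 0.012]
ft_force: [1.6, -0.1, -3.5]
width: 55.7
grasp_force: 29.9
(array([-60.3, 154.6,   7.3]), array([ 0.008, -0.002, -0.097]))
```

```bash
python3 -m inch '[{"xyz":[-10,25,0],"rot":[0,0,-0.02]},{"xyz":[-22,58,0],"rot":[0,0,-0.04]},{"xyz":[-36,94,0],"rot":[0,0,-0.06]},{"xyz":[-49,127,0],"rot":[0,0,-0.08]},{"xyz":[-57,148,0],"rot":[0,0,-0.097]},{"xyz":[-60,156,0],"rot":[0,0,-0.097]},{"xyz":[-60,156,0],"rot":[0,0,-0.097]},{"xyz":[-60,156,0],"rot":[0,0,-0.097]},{"xyz":[-60,156,0],"rot":[0,0,-0.097]}]'
python3 - <<'E'
from h import *
print(shift((596.1,161.9,105),11))
m=ctrl.camera_model("wrist"); im=ctrl.get_image("wrist")[:,:,::-1]; cv2.imwrite("pics/w2.png",im)
print(shift((596.1,161.9,105),11))
E
```

```text
t: 4.48
ee_pos: [592.9, 161.4, 207.8]
orientation: [-1.997, -2.423, 0.004]
ft_force: [-0.3, 0.5, -3.8]
width: 55.9
grasp_force: 29.9
(array([ -0.2,   3.6, 102.8]), array([-0.003, -0.   ,  0.   ]))
(array([ -0.3,   3.2, 103.2]), array([-0.002, -0.   ,  0.001]))
```

View pics/w2.png

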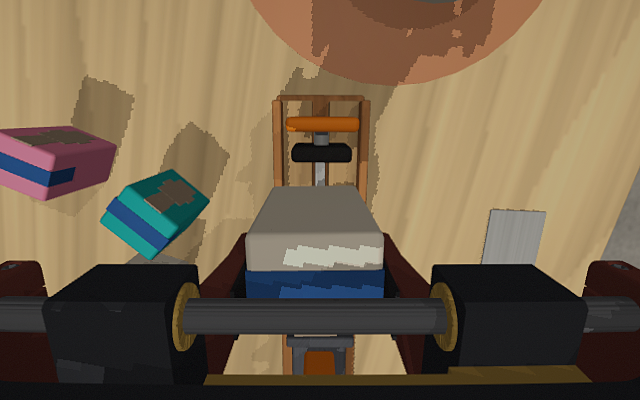

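The half is held level above the cradle. The jaw top spans (286–360, 123), the pad spans (292–352, 152) and the cradle end spans (275–368, 97). I'll convert these to the clamp centreline.

```bash
python3 - <<'E'
from h import *
m=ctrl.camera_model("wrist"); o=ctrl.get_obs(); r=R.from_rotvec(o['orientation'])
a=np.deg2rad(101);u=np.array([np.cos(a),np.sin(a)]);v=np.array([-u[1],u[0]])
for n,uv,z in[("jawL",(286,124),138),("jawR",(360,124),138),("padL",(292,152),116),("padR",(352,152),116),("railL",(275,99),65),("railR",(368,98),65)]:
    p=px2w(m,uv,z); q=p[:2]-[618,49]; print(n,p.round(1),"clamp",(q@u).round(1),(q@v).round(1),"tool y",r.inv().apply(p-o['ee_pos'])[1].round(1))
print(m['cx'])
E
```

```text
jawL [562.7 218.9 138. ] clamp 177.4 21.9 tool y -18.7
jawR [611.6 228.5 138. ] clamp 177.4 -28.0 tool y 31.1
padL [569.  198.6 116. ] clamp 156.2 19.6 tool y -16.4
padR [613.2 207.3 116. ] clamp 156.3 -25.5 tool y 28.7
railL [544.1 235.   65. ] clamp 196.7 37.1 tool y -33.7
railR [623.2 251.3  65. ] clamp 197.6 -43.7 tool y 47.1
314.4211113049481
```

```bash
python3 -m inch '[{"xyz":[0,5.5,15],"rot":[0,0,0]},{"xyz":[0,5.5,40],"rot":[0,0,0]},{"xyz":[0,5.5,70],"rot":[0,0,0]},{"xyz":[0,5.5,90],"rot":[0,0,0]},{"xyz":[0,5.5,100],"rot":[0,0,0]},{"xyz":[0,5.5,102],"rot":[0,0,0]},{"xyz":[0,5.5,102],"rot":[0,0,0]},{"xyz":[0,5.5,102],"rot":[0,0,0]}]'
```

```text
t: 5.2
ee_pos: [601.1, 162.8, 108.5]
orientation: [1.997, 2.423, 0.003]
ft_force: [0.6, 0.3, -3.3]
width: 56.1
grasp_force: 29.9
```

```bash
python3 -m inch '[{"xyz":[0,0,0.7],"rot":[0,0,0]},{"xyz":[0,0,1.5],"rot":[0,0,0]},{"xyz":[0,0,1.5],"rot":[0,0,0]},{"xyz":[0,0,1.5],"rot":[0,0,0]}]'
```

```text
t: 5.53
ee_pos: [600.7, 162.3, 106.1]
orientation: [1.998, 2.424, 0.001]
ft_force: [0.6, 0.2, -4.8]
width: 56.0
grasp_force: 29.9
```

```bash
python3 -m inch '[{"xyz":[0,0,1],"rot":[0,0,0]},{"xyz":[0,0,2],"rot":[0,0,0]},{"xyz":[0,0,3],"rot":[0,0,0]},{"xyz":[0,0,3],"rot":[0,0,0]},{"xyz":[0,0,3],"rot":[0,0,0]}]'
```

```text
t: 5.95
ee_pos: [600.4, 162.3, 102.5]
orientation: [-1.998, -2.424, 0.0]
ft_force: [0.6, 0.3, -3.5]
width: 55.7
grasp_force: 29.9
```

```bash
python3 -m inch '[{"xyz":[0,0,0.5],"rot":[0,0,0]},{"xyz":[0,0,1],"rot":[0,0,0]},{"xyz":[0,0,1.2],"rot":[0,0,0]},{"xyz":[0,0,1.2],"rot":[0,0,0]}]'
```

```text
t: 6.28
ee_pos: [600.4, 162.3, 102.4]
orientation: [1.998, 2.424, 0.0]
ft_force: [-3.8, -1.5, 6.6]
width: 55.7
grasp_force: 29.9
```

It is resting on the floor (force +6.6 N at z 102.4), so I release it and go up.

```bash
python3 -m inch '[{"xyz":[0,0,0],"rot":[0,0,0]},{"xyz":[0,0,0],"rot":[0,0,0]},{"xyz":[0,0,0],"rot":[0,0,0]},{"xyz":[0,0,0],"rot":[0,0,0]},{"xyz":[0,0,0],"rot":[0,0,0]},{"xyz":[0,0,-25],"rot":[0,0,0]},{"xyz":[0,0,-60],"rot":[0,0,0]},{"xyz":[0,0,-100],"rot":[0,0,0]},{"xyz":[0,0,-120],"rot":[0,0,0]},{"xyz":[0,0,-120],"rot":[0,0,0]}]' 0
python3 - <<'E'
from h import *
cv2.imwrite("pics/w3.png",ctrl.get_image("wrist")[:,:,::-1]); t=ctrl.get_image("top")[:,:,::-1]
cv2.imwrite("pics/t3.png",t)
c=np.vstack([cv2.imread("pics/w3.png")[:,:],])
s=cv2.resize(t[125:200,220:380],(640,300),interpolation=2); c=cv2.resize(np.vstack([c,s]),(548,600)); cv2.imwrite("pics/c3.png",c)
# TCP for trigger grip: centre clamp x=-83, line along clamp x (101deg)
O=np.array([620.4,49.5]); a=np.deg2rad(101);u=np.array([np.cos(a),np.sin(a)])
P=O-83*u; print(P,shift((*P,180),101),ctrl.get_obs()['qpos'].round(2),ctrl.get_obs()['ee_pos'])
E
```

```text
t: 7.12
ee_pos: [603.5, 163.1, 227.0]
orientation: [1.995, 2.42, 0.012]
ft_force: [1.4, 0.6, 1.2]
width: 87.7
grasp_force: 0.0
[636.23714662 -31.97505623] (array([-197.6,   -2.2,   41.9]), array([ 1.000e-03,  1.000e-03, -1.571e+00])) [ 0.24  0.42  1.64 -0.    1.08  0.05] [600.63903702 162.38149742 221.93420933]
```

View pics/c3.png

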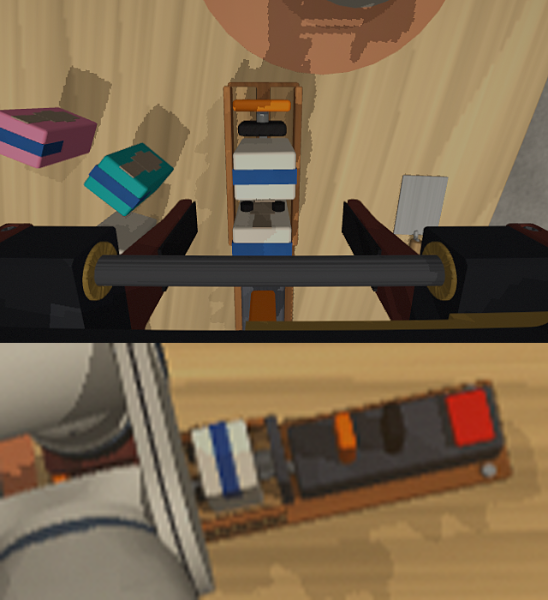

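The picture shows the blue half standing squarely between the studs and the jaw pad, with its hollow facing the fixed half. Next I go over the trigger.

```bash
python3 -m inch '[{"xyz":[-15,0,0],"rot":[0,0,-0.12]},{"xyz":[-30,0,0],"rot":[0,0,-0.24]},{"xyz":[-50,0,0],"rot":[0,0,-0.36]},{"xyz":[-70,0,0],"rot":[0,0,-0.48]},{"xyz":[-90,0,0],"rot":[0,0,-0.6]},{"xyz":[-110,0,0],"rot":[0,0,-0.72]},{"xyz":[-130,0,0],"rot":[0,0,-0.84]},{"xyz":[-150,0,0],"rot":[0,0,-0.96]},{"xyz":[-170,0,0],"rot":[0,0,-1.08]},{"xyz":[-185,-1,0],"rot":[0,0,-1.2]},{"xyz":[-197,-2,0],"rot":[0,0,-1.32]},{"xyz":[-197,-2,0],"rot":[0,0,-1.44]}]'
python3 -m inch '[{"xyz":[0,0,0],"rot":[0,0,-0.12]},{"xyz":[0,0,0],"rot":[0,0,-0.131]},{"xyz":[0,0,0],"rot":[0,0,-0.131]},{"xyz":[0,0,0],"rot":[0,0,-0.131]},{"xyz":[0,0,0],"rot":[0,0,-0.131]}]'
python3 - <<'E'
from h import *
m=ctrl.camera_model("wrist"); o=ctrl.get_obs(); im=ctrl.get_image("wrist")[:,:,::-1].copy()
t=ctrl.get_image("top")[:,:,::-1]
O=np.array([620.4,49.5]); a=np.deg2rad(101);u=np.array([np.cos(a),np.sin(a)]); v=np.array([-u[1],u[0]])
print(shift((*(O-83*u),101),101))
cv2.imwrite("pics/w4.png",im)
for x in(-53,-93):
    c=O+x*u; P=[np.r_[c+s*7*u+k*15*v,145] for s,k in((1,1),(1,-1),(-1,-1),(-1,1))]
    cv2.polylines(im,[np.int32(w2px(m,P).round())],True,(0,0,255),1); print(w2px(m,P).round())
cv2.imwrite("pics/w4o.png",im)
import pickle; pickle.dump(m,open("pics/w4.pkl","wb"))
E
```

```text
t: 8.22
ee_pos: [635.0, -33.7, 218.7]
orientation: [0.102, -3.136, 0.0]
ft_force: [-0.8, 0.8, -0.2]
width: 87.8
grasp_force: 0.0
t: 8.63
ee_pos: [635.7, -31.2, 220.6]
orientation: [0.298, -3.126, -0.0]
ft_force: [-1.2, -0.0, 0.5]
width: 87.7
grasp_force: 0.0
(array([ -0.2,  -0.8, 120.1]), array([ 0.   , -0.   , -0.001]))
[[365. 191.]
 [364. 231.]
 [345. 231.]
 [346. 191.]]
[[310. 191.]
 [310. 231.]
 [291. 231.]
 [291. 191.]]
```

View pics/w4o.png

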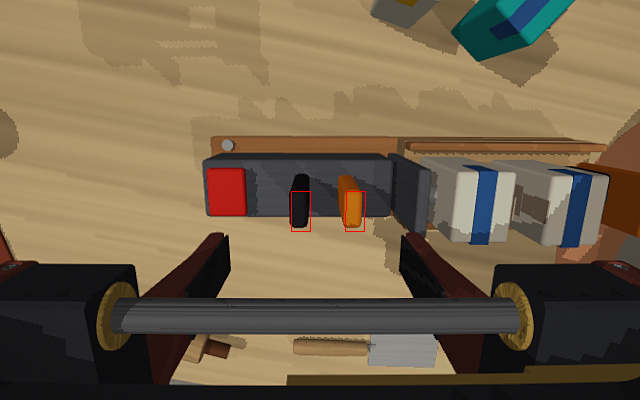

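The predicted outlines lie on the handle top (300,210) and the trigger top (354,210) to within 2 px, so I descend.

```bash
python3 -m inch '[{"xyz":[0,-0.5,25],"rot":[0,0,0]},{"xyz":[0,-0.5,55],"rot":[0,0,0]},{"xyz":[0,-0.5,85],"rot":[0,0,0]},{"xyz":[0,-0.5,105],"rot":[0,0,0]},{"xyz":[0,-0.5,118],"rot":[0,0,0]},{"xyz":[0,-0.5,120],"rot":[0,0,0]},{"xyz":[0,-0.5,120],"rot":[0,0,0]},{"xyz":[0,-0.5,120],"rot":[0,0,0]}]'
python3 -m inch '[{"xyz":[0,0,0],"rot":[0,0,0]},{"xyz":[0,0,0],"rot":[0,0,0]},{"xyz":[0,0,0],"rot":[0,0,0]},{"xyz":[0,0,0],"rot":[0,0,0]},{"xyz":[0,0,0],"rot":[0,0,0]},{"xyz":[0,0,0],"rot":[0,0,0]},{"xyz":[0,0,0],"rot":[0,0,0]},{"xyz":[0,0,0],"rot":[0,0,0]}]' 255
```

```text
t: 9.4
ee_pos: [637.1, -32.0, 102.6]
orientation: [-0.301, 3.125, -0.0]
ft_force: [0.2, -0.7, -0.1]
width: 87.9
grasp_force: 0.0
t: 10.07
ee_pos: [636.5, -30.8, 102.3]
orientation: [-0.302, 3.126, 0.001]
ft_force: [1.4, -7.6, 1.1]
width: 38.5
grasp_force: 28.5
```

```bash
python3 -m inch '[{"xyz":[0,0,0],"rot":[0,0,0]},{"xyz":[0,0,0],"rot":[0,0,0]},{"xyz":[0,0,0],"rot":[0,0,0]}]'
```

```text
t: 10.32
ee_pos: [637.0, -33.1, 102.3]
orientation: [-0.3, 3.125, -0.002]
ft_force: [1.3, -4.7, 2.4]
width: 33.7
grasp_force: 30.0
```

```bash
Z='{"xyz":[0,0,0],"rot":[0,0,0]}'; python3 -m inch '[{"xyz":[0,0,0],"rot":[0,0,0]},{"xyz":[0,0,0],"rot":[0,0,0]},{"xyz":[0,0,0],"rot":[0,0,0]},{"xyz":[0,0,0],"rot":[0,0,0]},{"xyz":[0,0,0],"rot":[0,0,0]},{"xyz":[0,0,0],"rot":[0,0,0]},{"xyz":[0,0,0],"rot":[0,0,0]},{"xyz":[0,0,0],"rot":[0,0,0]}]' 0
python3 -m inch '[{"xyz":[0,0,0],"rot":[0,0,0]},{"xyz":[0,0,0],"rot":[0,0,0]},{"xyz":[0,0,0],"rot":[0,0,0]},{"xyz":[0,0,0],"rot":[0,0,0]},{"xyz":[0,0,0],"rot":[0,0,0]},{"xyz":[0,0,0],"rot":[0,0,0]},{"xyz":[0,0,0],"rot":[0,0,0]},{"xyz":[0,0,0],"rot":[0,0,0]},{"xyz":[0,0,0],"rot":[0,0,0]},{"xyz":[0,0,0],"rot":[0,0,0]},{"xyz":[0,0,0],"rot":[0,0,0]}]' 255
python3 - <<'E'
from h import *
cv2.imwrite("pics/w5.png",ctrl.get_image("wrist")[:,:,::-1])
E
```

```text
t: 10.98
ee_pos: [636.0, -32.2, 101.2]
orientation: [0.302, -3.127, 0.001]
ft_force: [0.6, 0.1, 0.2]
width: 83.5
grasp_force: 0.0
t: 11.9
ee_pos: [636.2, -33.3, 101.0]
orientation: [0.3, -3.127, 0.002]
ft_force: [2.1, -5.4, -3.4]
width: 33.3
grasp_force: 30.0
```

View pics/w5.png

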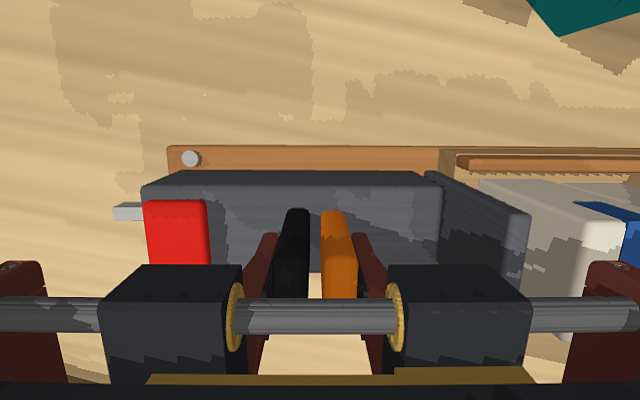

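The trigger is fully squeezed between the fingers at (334,250). The bar end now sticks out of the head at (128,212), so the jaw is advancing, and I keep going.

```bash
python3 -m inch '[{"xyz":[0,0,0],"rot":[0,0,0]},{"xyz":[0,0,0],"rot":[0,0,0]},{"xyz":[0,0,0],"rot":[0,0,0]},{"xyz":[0,0,0],"rot":[0,0,0]},{"xyz":[0,0,0],"rot":[0,0,0]},{"xyz":[0,0,0],"rot":[0,0,0]},{"xyz":[0,0,0],"rot":[0,0,0]},{"xyz":[0,0,0],"rot":[0,0,0]}]' 0
python3 -m inch '[{"xyz":[0,0,0],"rot":[0,0,0]},{"xyz":[0,0,0],"rot":[0,0,0]},{"xyz":[0,0,0],"rot":[0,0,0]},{"xyz":[0,0,0],"rot":[0,0,0]},{"xyz":[0,0,0],"rot":[0,0,0]},{"xyz":[0,0,0],"rot":[0,0,0]},{"xyz":[0,0,0],"rot":[0,0,0]},{"xyz":[0,0,0],"rot":[0,0,0]},{"xyz":[0,0,0],"rot":[0,0,0]},{"xyz":[0,0,0],"rot":[0,0,0]},{"xyz":[0,0,0],"rot":[0,0,0]}]' 255
```

```text
t: 12.62
ee_pos: [636.3, -32.3, 101.6]
orientation: [-0.302, 3.127, -0.001]
ft_force: [0.2, 1.1, 0.8]
width: 83.6
grasp_force: 0.0
t: 13.53
ee_pos: [636.2, -32.4, 101.1]
orientation: [0.3, -3.127, -0.0]
ft_force: [1.2, -2.7, -4.1]
width: 35.2
grasp_force: 30.0
```

```bash
python3 -m inch '[{"xyz":[0,0,0],"rot":[0,0,0]},{"xyz":[0,0,0],"rot":[0,0,0]},{"xyz":[0,0,0],"rot":[0,0,0]},{"xyz":[0,0,0],"rot":[0,0,0]},{"xyz":[0,0,0],"rot":[0,0,0]},{"xyz":[0,0,0],"rot":[0,0,0]},{"xyz":[0,0,0],"rot":[0,0,0]},{"xyz":[0,0,0],"rot":[0,0,0]}]' 0
python3 - <<'E'
from h import *
cv2.imwrite("pics/w6.png",ctrl.get_image("wrist")[:,:,::-1]);cv2.imwrite("pics/t6.png",ctrl.get_image("top")[:,:,::-1]);cv2.imwrite("pics/s6.png",ctrl.get_image("side")[:,:,::-1])
t=cv2.imread("pics/t6.png")[110:210,220:380];s=cv2.imread("pics/s6.png")[130:230,250:410]
cv2.imwrite("pics/c6.png",np.hstack([cv2.resize(x,(400,250),interpolation=2) for x in(t,s)]))
E
```

```text
t: 14.2
ee_pos: [636.3, -32.4, 101.6]
orientation: [-0.302, 3.127, -0.001]
ft_force: [0.2, 0.1, 0.2]
width: 85.2
grasp_force: 0.0
```

View pics/c6.png

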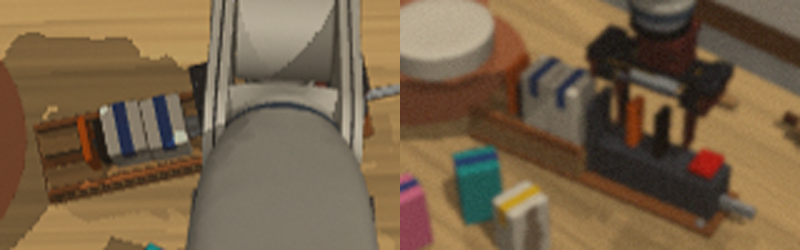

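The top view shows the two halves together with the jaw pad right behind the blue half. I squeeze again until the trigger stops short, at a width of 39 mm or more.

```bash
python3 -m inch '[{"xyz":[0,0,0],"rot":[0,0,0]},{"xyz":[0,0,0],"rot":[0,0,0]},{"xyz":[0,0,0],"rot":[0,0,0]},{"xyz":[0,0,0],"rot":[0,0,0]},{"xyz":[0,0,0],"rot":[0,0,0]},{"xyz":[0,0,0],"rot":[0,0,0]},{"xyz":[0,0,0],"rot":[0,0,0]},{"xyz":[0,0,0],"rot":[0,0,0]},{"xyz":[0,0,0],"rot":[0,0,0]},{"xyz":[0,0,0],"rot":[0,0,0]},{"xyz":[0,0,0],"rot":[0,0,0]}]' 255
python3 -m inch '[{"xyz":[0,0,0],"rot":[0,0,0]},{"xyz":[0,0,0],"rot":[0,0,0]}]'
```

```text
t: 15.27
ee_pos: [635.3, -28.6, 101.0]
orientation: [0.3, -3.126, -0.007]
ft_force: [-1.3, 14.8, 0.5]
width: 43.3
grasp_force: 30.0
t: 15.43
ee_pos: [636.1, -32.6, 100.9]
orientation: [0.303, -3.127, 0.003]
ft_force: [3.5, -14.3, -5.6]
width: 34.7
grasp_force: 30.1
```

```bash
python3 -m inch '[{"xyz":[0,0,0],"rot":[0,0,0]},{"xyz":[0,0,0],"rot":[0,0,0]},{"xyz":[0,0,0],"rot":[0,0,0]},{"xyz":[0,0,0],"rot":[0,0,0]},{"xyz":[0,0,0],"rot":[0,0,0]},{"xyz":[0,0,0],"rot":[0,0,0]},{"xyz":[0,0,0],"rot":[0,0,0]},{"xyz":[0,0,0],"rot":[0,0,0]},{"xyz":[0,0,0],"rot":[0,0,0]},{"xyz":[0,0,0],"rot":[0,0,0]}]' 0
python3 - <<'E'
from h import *
cv2.imwrite("pics/t7.png",ctrl.get_image("top")[:,:,::-1])
a=cv2.imread("pics/t6.png");b=cv2.imread("pics/t7.png")
m=ctrl.camera_model("top")
def prof(im):
    hsv=cv2.cvtColor(im[125:200,220:300],cv2.COLOR_BGR2HSV)
    bl=cv2.inRange(hsv,(105,120,50),(125,255,255)); orr=cv2.inRange(hsv,(5,215,150),(16,255,255))
    n,l,st,c=cv2.connectedComponentsWithStats(bl); out=[]
    for mask,tag in((bl,'blue'),(orr,'orange')):
        n,l,st,c=cv2.connectedComponentsWithStats(mask)
        for i in range(1,n):
            if st[i,4]>12: out.append((tag,st[i,4],px2w(m,c[i]+[220,125],140)[:2].round(1)))
    return out
print(prof(a));print(prof(b))
E
```

```text
t: 16.27
ee_pos: [636.3, -32.2, 101.5]
orientation: [-0.301, 3.127, -0.0]
ft_force: [0.3, -0.5, 0.5]
width: 87.6
grasp_force: 0.0
[('blue', np.int32(73), array([607.4,  94.3])), ('blue', np.int32(73), array([602.5, 139. ]))]
[('blue', np.int32(71), array([607.9,  94.4])), ('blue', np.int32(76), array([602.8, 138.9]))]
```

```bash
python3 -m inch '[{"xyz":[0,0,0],"rot":[0,0,0]},{"xyz":[0,0,0],"rot":[0,0,0]},{"xyz":[0,0,0],"rot":[0,0,0]},{"xyz":[0,0,0],"rot":[0,0,0]},{"xyz":[0,0,0],"rot":[0,0,0]},{"xyz":[0,0,0],"rot":[0,0,0]},{"xyz":[0,0,0],"rot":[0,0,0]},{"xyz":[0,0,0],"rot":[0,0,0]},{"xyz":[0,0,0],"rot":[0,0,0]},{"xyz":[0,0,0],"rot":[0,0,0]}]' 255
python3 -m inch '[{"xyz":[0,0,0],"rot":[0,0,0]},{"xyz":[0,0,0],"rot":[0,0,0]}]'
python3 -m inch '[{"xyz":[0,0,0],"rot":[0,0,0]},{"xyz":[0,0,0],"rot":[0,0,0]}]'
```

```text
t: 17.15
ee_pos: [636.1, -32.4, 101.0]
orientation: [0.3, -3.127, 0.0]
ft_force: [1.9, -2.6, -3.0]
width: 35.5
grasp_force: 30.0
t: 17.32
ee_pos: [636.1, -32.4, 101.1]
orientation: [0.3, -3.127, -0.0]
ft_force: [2.3, -3.0, -5.0]
width: 34.9
grasp_force: 30.0
t: 17.48
ee_pos: [636.1, -32.4, 101.1]
orientation: [0.301, -3.127, 0.0]
ft_force: [3.2, -4.9, -6.2]
width: 35.3
grasp_force: 30.0
```

```bash
python3 -m inch '[{"xyz":[0,0,0],"rot":[0,0,0]},{"xyz":[0,0,0],"rot":[0,0,0]},{"xyz":[0,0,0],"rot":[0,0,0]},{"xyz":[0,0,0],"rot":[0,0,0]},{"xyz":[0,0,0],"rot":[0,0,0]},{"xyz":[0,0,0],"rot":[0,0,0]},{"xyz":[0,0,0],"rot":[0,0,0]},{"xyz":[0,0,0],"rot":[0,0,0]},{"xyz":[0,0,0],"rot":[0,0,0]},{"xyz":[0,0,0],"rot":[0,0,0]}]' 0
python3 - <<'E'
from h import *
cv2.imwrite("pics/t8.png",ctrl.get_image("top")[:,:,::-1])
m=ctrl.camera_model("top")
O=np.array([619,49.2]); a=np.deg2rad(101);u=np.array([np.cos(a),np.sin(a)]); v=np.array([-u[1],u[0]])
for n in("top0","t6","t7","t8"):
    im=cv2.imread(f"pics/{n}.png"); hsv=cv2.cvtColor(im,cv2.COLOR_BGR2HSV)
    # sample along clamp line at z=138, y offsets
    xs=np.arange(100,200,2.); row=[]
    out=np.zeros((len(xs),3))
    for k in(-16,-10,10,16):
        P=[np.r_[O+x*u+k*v,138] for x in xs]; q=w2px(m,P).astype(np.float32)
        out+=cv2.remap(im,q[:,0].copy(),q[:,1].copy(),cv2.INTER_LINEAR)[:,0]
    out/=4; r=out[:,2]-out[:,0]  # redness
    print(n,r[::1].astype(int).tolist())
E
```

```text
t: 18.32
ee_pos: [636.2, -32.1, 101.5]
orientation: [-0.301, 3.127, -0.0]
ft_force: [0.9, 0.0, 0.1]
width: 87.7
grasp_force: 0.0
top0 [35, 37, 39, 37, 35, 36, 44, 50, 51, 53, 51, 48, 48, 48, 50, 53, 52, 49, 48, 49, 51, 46, 35, 23, 18, 17, 18, 17, 18, 21, 30, 31, 31, 34, 49, 75, 82, 114, 160, 170, 169, 145, 76, 45, 51, 54, 54, 55, 57, 58]
t6 [26, 30, 30, 30, 29, 30, 24, 17, 14, 14, 14, 18, 31, 41, 49, 72, 113, 127, 131, 114, 58, 42, 43, 44, 43, 42, 43, 44, 46, 45, 44, 43, 41, 43, 44, 44, 44, 42, 43, 44, 47, 53, 53, 50, 53, 56, 55, 55, 58, 60]
t7 [26, 31, 30, 30, 30, 30, 24, 17, 15, 14, 15, 15, 20, 26, 27, 26, 33, 42, 46, 59, 102, 126, 130, 127, 76, 40, 41, 43, 45, 45, 44, 43, 42, 43, 44, 44, 43, 42, 43, 44, 48, 54, 53, 50, 54, 55, 55, 55, 58, 60]
t8 [26, 31, 30, 30, 29, 30, 24, 17, 15, 14, 14, 18, 32, 42, 49, 71, 114, 128, 130, 114, 58, 42, 44, 43, 42, 42, 42, 44, 45, 45, 44, 43, 42, 43, 44, 45, 44, 42, 42, 44, 48, 54, 53, 50, 54, 55, 55, 56, 58, 60]
```

The jaw bands give a travel of about 45 mm (five teeth) now. Squeeze 4 stalled at 43 mm and then jumped back a tooth; squeeze 5 put it back. The stripes are 45 mm apart, so the mould is shut and the pad is pressed in about 9 mm (roughly 6 N). It is tight with the trigger free, so now the tab.

```bash
python3 -m inch '[{"xyz":[0,0,0],"rot":[0,0,0]},{"xyz":[0,0,-20],"rot":[0,0,0]},{"xyz":[0,0,-50],"rot":[0,0,0]},{"xyz":[0,0,-80],"rot":[0,0,0]},{"xyz":[0,0,-80],"rot":[0,0,0]},{"xyz":[0,0,-80],"rot":[0,0,0]}]'
python3 -c "
from h import *
O=np.array([620,49.3]); a=np.deg2rad(101);u=np.array([np.cos(a),np.sin(a)])
print(shift((*(O-160*u),110),101))"
```

```text
t: 18.87
ee_pos: [637.3, -32.1, 183.3]
orientation: [-0.301, 3.123, -0.001]
ft_force: [0.3, -0.6, -0.5]
width: 87.6
grasp_force: 0.0
(array([  1.8, -76.7,  73.4]), array([-0.001,  0.004,  0.   ]))
```

```bash
python3 -m inch '[{"xyz":[0,-20,0],"rot":[0,0,0]},{"xyz":[0.5,-50,0],"rot":[0,0,0]},{"xyz":[0.5,-76.5,0],"rot":[0,0,0]},{"xyz":[0.5,-76.5,0],"rot":[0,0,0]},{"xyz":[0.5,-76.5,30],"rot":[0,0,0]},{"xyz":[0.5,-76.5,60],"rot":[0,0,0]},{"xyz":[0.5,-76.5,80],"rot":[0,0,0]},{"xyz":[0.5,-76.5,80],"rot":[0,0,0]},{"xyz":[0.5,-76.5,80],"rot":[0,0,0]}]' 255
```

```text
t: 19.62
ee_pos: [648.7, -106.5, 99.4]
orientation: [0.301, -3.123, -0.002]
ft_force: [0.0, -0.1, 0.8]
width: 31.2
grasp_force: 0.0
```

```bash
python3 -m inch '[{"xyz":[0,0,0],"rot":[0,0,0]},{"xyz":[0,0,0],"rot":[0,0,0]},{"xyz":[0,0,0],"rot":[0,0,0]},{"xyz":[0,0,4],"rot":[0,0,0]},{"xyz":[0,0,8],"rot":[0,0,0]},{"xyz":[0,0,12],"rot":[0,0,0]},{"xyz":[0,0,16],"rot":[0,0,0]},{"xyz":[0,0,19],"rot":[0,0,0]},{"xyz":[0,0,19],"rot":[0,0,0]}]'
```

```text
t: 20.37
ee_pos: [650.5, -107.3, 82.0]
orientation: [-0.301, 3.127, -0.0]
ft_force: [0.2, -2.0, 4.4]
width: 0.1
grasp_force: 2.0
```

```bash
python3 -m inch '[{"xyz":[0,0,1.5],"rot":[0,0,0]},{"xyz":[0,0,3],"rot":[0,0,0]},{"xyz":[0,0,3],"rot":[0,0,0]},{"xyz":[0,0,3],"rot":[0,0,0]},{"xyz":[0,0,3],"rot":[0,0,0]},{"xyz":[0,0,3],"rot":[0,0,0]},{"xyz":[0,0,3],"rot":[0,0,0]},{"xyz":[0,0,3],"rot":[0,0,0]},{"xyz":[0,0,3],"rot":[0,0,0]},{"xyz":[0,0,3],"rot":[0,0,0]},{"xyz":[0,0,3],"rot":[0,0,0]},{"xyz":[0,0,3],"rot":[0,0,0]}]'
cat > jaw.py <<'E'
from h import *
import sys
n=sys.argv[1]; cv2.imwrite(f"pics/{n}.png",ctrl.get_image("top")[:,:,::-1])
m=ctrl.camera_model("top"); O=np.array([619,49.2]); a=np.deg2rad(101);u=np.array([np.cos(a),np.sin(a)]); v=np.array([-u[1],u[0]])
im=cv2.imread(f"pics/{n}.png"); xs=np.arange(100,200,2.); out=0
for k in(-16,-10,10,16):
    q=w2px(m,[np.r_[O+x*u+k*v,138] for x in xs]).astype(np.float32)
    out=out+cv2.remap(im,q[:,0].copy(),q[:,1].copy(),cv2.INTER_LINEAR)[:,0].astype(float)/4
print((out[:,2]-out[:,0]).astype(int).tolist())
bl=cv2.inRange(cv2.cvtColor(im[125:200,220:300],cv2.COLOR_BGR2HSV),(105,120,50),(125,255,255))
_,_,st,c=cv2.connectedComponentsWithStats(bl)
for i in range(1,len(c)):
    if st[i,4]>12: print(st[i,4],px2w(m,c[i]+[220,125],140)[:2].round(1))
E
python3 jaw.py t9
```

```text
t: 21.37
ee_pos: [650.6, -107.3, 80.2]
orientation: [-0.301, 3.126, -0.001]
ft_force: [-1.2, -0.6, 8.6]
width: 0.2
grasp_force: 4.0
[26, 32, 31, 30, 30, 30, 28, 33, 37, 40, 37, 35, 35, 35, 36, 37, 36, 36, 35, 35, 37, 34, 26, 20, 17, 16, 16, 16, 16, 19, 26, 29, 30, 34, 40, 53, 62, 90, 130, 147, 153, 136, 77, 47, 53, 56, 56, 56, 58, 60]
73 [608.5  94.2]
75 [602.4 138.9]
```

The jaw is fully back (its band matches the first picture), and the stripes are still 45 mm apart. I hold the tab a moment longer, then retreat and check.

```bash
python3 -m inch '[{"xyz":[0,0,0],"rot":[0,0,0]},{"xyz":[0,0,0],"rot":[0,0,0]},{"xyz":[0,0,0],"rot":[0,0,0]},{"xyz":[0,0,-10],"rot":[0,0,0]},{"xyz":[0,0,-40],"rot":[0,0,0]},{"xyz":[0,0,-80],"rot":[0,0,0]},{"xyz":[0,0,-110],"rot":[0,0,0]},{"xyz":[0,0,-120],"rot":[0,0,0]},{"xyz":[0,0,-120],"rot":[0,0,0]},{"xyz":[0,0,-120],"rot":[0,0,0]}]'
python3 jaw.py t10; python3 -c "
from workcell import ctrl
print(ctrl.get_obs()['ft_force'])
print(ctrl.close_job())"
```

```text
t: 22.25
ee_pos: [649.8, -107.0, 199.0]
orientation: [0.302, -3.127, -0.0]
ft_force: [-0.0, 0.3, -0.1]
width: 0.4
grasp_force: 0.0
[27, 32, 31, 31, 31, 31, 29, 33, 38, 39, 37, 36, 35, 35, 37, 38, 37, 36, 35, 36, 36, 33, 26, 19, 16, 16, 16, 15, 16, 19, 25, 28, 30, 34, 39, 50, 54, 73, 113, 133, 134, 121, 74, 48, 54, 56, 56, 57, 58, 62]
75 [609.1  94.4]
75 [603.3 139.1]
[-0.20519417 -0.21440616 -0.5757714 ]
the job is handed in; nothing more can be done
None
```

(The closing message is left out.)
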